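Hairbrush into the push-to-open tilt-out bin

TASK

Put the wooden hairbrush away in the grey tilt-out bin: press the top of its front panel in until the touch latch clicks, catch the bin as it springs out and ease it fully open instead of letting it fly open. Lay the hairbrush inside, lengthwise along the bin, then push the bin shut until it clicks and stays shut by itself. Leave everything else on the credenza where it is.

Things in the scene. Friction and masses are not known exactly. Their poses are not given: they have to be found in the camera images.
- unit: Fixed grey push-to-open tilt-out bin unit: dark open-fronted carcass 170 mm deep, 290 wide, 210 high, 8 mm walls, lighter grey bin inside. Origin on the table under the middle of its front face; own +x points into the unit, y along its width, z up. Its front looks to -x. To shut the bin, push the panel in until it stops 9 mm behind flush (3 to 6 N), then let back: it stays latched.
- bin (a joint): Tilt of the bin about its foot hinge, rad: 0 to 0.01 shut and latched, flush; 0.75 fully open stop, tilted out of the front; negative pressed in. Push-push latch: press to the stop at -0.08 (15 mm at the rim, 4 N before the stop), let back, and a spring throws it open (3 to 4 N at the rim all the way). Unchecked it flies at 10 rad/s; hold it back below 3. A further full press releases again.
- panel_top (a point): Middle of the top edge of the bin's flat front panel, on its outer face, 182 mm above the hinge line; moves with the bin. Panel 268 mm wide, 10 mm thick, with a thin dark press mark 100 by 30 mm below this point. Shut, the carcass roof's top is 13 mm higher, its front edge 45 mm behind the panel's face. Frame turns with the bin (shut: as the unit's).
- hinge_line (a point): Middle of the hinge line at the foot of the panel's outer face, 15 mm above the table; the hinge runs along the unit's y.
- bin_in (a point): Centre of the bin's inner floor; frame turns with the bin (shut: x into the unit, y along its width, z up). Open-topped inside: 96 mm in x, 256 in y; front panel 174 mm, other walls 114 mm above the floor. Fully open, the mouth lies before the carcass: from the panel's rim (124 mm before the carcass front, 148 mm above the table) back to the carcass front.
- brush: Brown wooden hairbrush, 190 mm long, 100 to 120 g, lying on its back, black bristles up. Origin at mid-length on its underside; own +x along the handle. Head 56 mm wide from -95 to -7 mm, 14 thick, 25 high over the bristles; neck 26 wide from -9 to 21 mm, handle 22 wide from 15 to 95 mm, both 18 high. Centre of mass near x = -22 mm.
- bowl: Cobalt blue glass bowl, 120 mm across, 55 mm high, loose; origin at the centre of its foot. Leave alone.
- coin_cup: Stainless steel coin cup, 76 mm across, 85 mm high, loose; origin at the centre of its foot. Leave alone.
- phone_stand: Aluminium phone stand, base 100 by 75 mm, about 115 mm high, loose; origin at the centre of its underside. Leave alone.
- glasses_case: Brown glasses case 160 by 62 by 34 mm, loose; origin at the centre of its underside, long side along its own x. Leave alone.

How it is judged:
By the outcome, as a careful person would: the job done as asked, in the order asked, and still so for the second after the job is handed in, with the robot touching nothing.
It also fails if it takes over 72 s, if anything falls off the work surface, if the arm or the gripper's body presses on something with over 40 N, if the wrist force passes 120 N, or if a joint passes its speed limit or range.

ROBOT

A 6-joint arm with a two-finger parallel gripper is mounted at the origin on the work surface. World frame = base frame: x ahead of the robot, y to its left, z up, the work surface at z = 0. Lengths are in mm, angles in rad, forces in N, time in s.
With the tool pointing down it reaches from about 375 to 900 mm from the base axis. Payload 3.1 kg.
Tool frame: the origin (TCP) lies between the finger pads; the fingertips stand 19 mm ahead of it and the grasp point (between the pads) is the TCP (tip_extent is the distance from the TCP to the fingertips, in mm); z points along the fingers, x is the direction in which the jaws open and shut, and the axes are right-handed (so a half turn about z gives the same grasp; the last joint's range is limited). The gripper opens to 85 mm and grips with 20 to 120 N. Pads are 22 mm wide; open, the fingers measure 114 mm over their backs; the gripper's body (76 mm by 85 mm) begins 54 mm behind the grasp point. The pads swing forward as they close: fully open they stand 13 mm farther back than shut.
Start: joints at [-1.3, 0.527, 1.433, -0, 1.181, -0.178], TCP at [271.196, -563.071, 250.31] pointing down, gripper open.
Joint ranges: [-3.08, 3.08], [-0.75, 2.2], [0.22, 2.44], [-1.43, 4.57], [0, 2.65], [-2.85, 2.85]. Speed limits (rad/s): [2.79, 2.79, 3.14, 3.14, 3.14, 3.14].

INTERFACE

Orientations are given as a 3x3 rotation matrix whose columns are the frame's x, y, z axes.
In Python, from plant import state, camera, close_job, tip_extent gives the robot as it stands. The module is installed in compiled form; this text tells all that it offers.
- The arm moves only by the tool move_arm, never from a script. Its argument "targets" is a list of rows, each a list of 4 numbers: the shift along the tool's x, y, z each as a share of 0.02 m, from -1 to 1, then the turn about the tool's z as a share of 90 degrees, from -1 to 1. In form: [[dx, dy, dz, yaw], ...]. A call has 1 to 20 rows; each row shifts and turns the pose as measured when the row begins, along the tool's axes as they then stand; what a row does not reach is not made up. A row lasts 1/12 s, in which the tool goes at most 41.7 mm and 7.16 degrees, less where a joint would pass 70% of its speed; a pose out of reach is approached as far as the arm can. A call with a number of a shift or a turn outside -1 to 1 is refused whole. A call with a gripper value outside its range is refused whole. "grip" is the opening, from 0 (shut) to 1 (fully open), set as the call begins (left out, the last holds). The fingers move at their own pace and stop on an object; the grip force is fixed at half the most. Time passes only in rows, so rows that do not move let the fingers close. It gives the time, the measured TCP pose, the force and the opening at its end, in the units of the state.
- state(): the state, without advancing time (a new reading comes with each control period).
- camera(name): name is "side" or "top"; returns a dict with "color" (384x512x3 uint8, red, green, blue), "depth" (384x512 float32, mm along the optical axis (not along the pixel's ray), 0 where there is no reading), "fx", "fy", "cx", "cy" (pixels), "T" (4x4, takes a point from camera to world coordinates). Camera axes: x right, y down, z forward; pixel columns grow to the right and rows downward; lengths in mm; the calibration is good to about 2 mm. A picture is of the moment at which its call begins.
- close_job(): hands the job in, once; it reports no verdict.
The state is a dict: "t": time; "q": joint angles; "qvel": joint speeds; "joint_efforts": joint torques, N m; "position": TCP position; "orientation": TCP orientation; "contact_force": force on the tool from outside, world axes, zero at the start; "moment": the same for the moment, N m; "width": finger opening in mm.
Only numpy, scipy, OpenCV 4.12 (cv2) and the standard library are available. Lean on these libraries where they do the work, as an engineer would, in place of code of your own. Each camera call takes 0.05 s, during which the arm holds its last target. There are 200 camera calls.

## Working session

There is one attempt and no reset: what is moved stays moved. The work goes in short steps, Python scripts to look and compute and a tool call to move; the robot and the scene stay as the last step left them, time stands still between calls to the robot, and variables do not carry over. Pictures are saved under pics/ and viewed, about 8 in all and at most 12, crops included, and the job is handed in when it is done.

Besides the shell and the picture viewer there is one more tool, called in YAML: its name, and indented under it one key for each argument. move_arm: Moves the arm, as the interface text tells. Its arguments: {"type":"object","properties":{"targets":{"type":"array","items":{"type":"array","items":{"type":"number","minimum":-1,"maximum":1}}},"grip":{"type":"number"}},"required":["targets"]}

```bash
mkdir -p pics
cat > h.py <<'E'
import numpy as np, cv2
from plant import state, camera, close_job, tip_extent
def shot(n,f):
    c=camera(n); cv2.imwrite('pics/'+f,c['color'][:,:,::-1]); np.savez('pics/'+f+'.npz',**c); return c
def pts(c):
    v,u=np.mgrid[:384,:512]; d=c['depth']
    P=np.stack([(u-c['cx'])/c['fx']*d,(v-c['cy'])/c['fy']*d,d,np.ones_like(d)],-1)
    W=(P@np.array(c['T']).T)[...,:3]; W[d==0]=np.nan; return W
E
python3 - <<'E'
from h import *
a=shot('side','s0.png');b=shot('top','t0.png')
cv2.imwrite('pics/both.png',np.vstack([cv2.resize(x['color'],(400,300)) for x in (a,b)])[:,:,::-1])
print(a['T'],b['T'],a['fx'],state())
E
```

```text
[[ 7.77892276e-01 -4.82128436e-01  4.03033223e-01 -6.96319959e+01]
 [-6.28326102e-01 -6.06436112e-01  4.87279747e-01 -7.62526568e+02]
 [ 9.48247816e-03 -6.32287445e-01 -7.74675848e-01  1.24089259e+03]
 [ 0.00000000e+00  0.00000000e+00  0.00000000e+00  1.00000000e+00]] [[-1.69313230e-02 -9.98223260e-01  5.71283946e-02  4.18706233e+02]
 [-9.99831953e-01  1.65016206e-02 -7.98510591e-03 -3.57244917e+01]
 [ 7.02820736e-03 -5.72539928e-02 -9.98334906e-01  1.42980172e+03]
 [ 0.00000000e+00  0.00000000e+00  0.00000000e+00  1.00000000e+00]] 417.5309602050591 {'t': 0.1, 'q': array([-1.30047979e+00,  5.28356105e-01,  1.43376806e+00,  2.63709982e-06,
        1.18139293e+00, -1.78492897e-01]), 'qvel': array([ 0.00114479, -0.00179723, -0.00373796, -0.00250006, -0.00027787,
       -0.00209769]), 'joint_efforts': array([-1.21362250e-04, -4.43304598e+01, -1.78586090e+01, -2.50733119e-04,
        3.85894353e-03, -1.41265201e-05]), 'position': array([ 271.05149235, -562.49975789,  249.44388157]), 'orientation': array([[ 4.33891799e-01, -9.00964841e-01, -5.11544917e-04],
       [-9.00962997e-01, -4.33891964e-01,  1.85520920e-03],
       [-1.89343349e-03, -3.44077016e-04, -9.99998148e-01]]), 'contact_force': array([ 0.11505815, -0.4211778 ,  0.35576199]), 'moment': array([0.02640987, 0.04198952, 0.0169314 ]), 'width': 85.08448992477308}
```

View pics/t0.png

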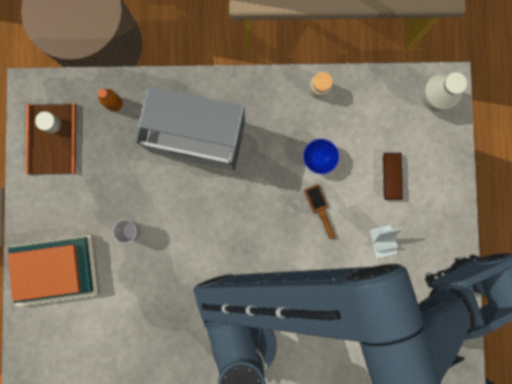

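View pics/s0.png

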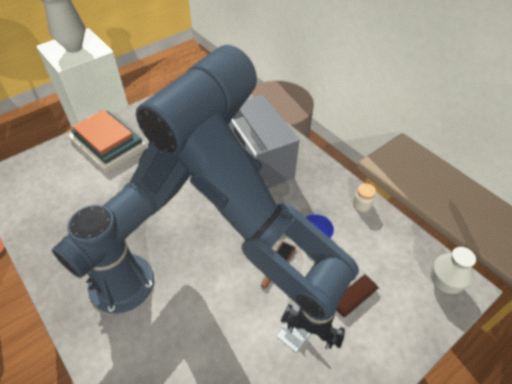

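The top view shows the unit at (190,125) with its front facing down-image, the brush at (320,210) with its head toward the bowl at (321,155), and the cup at (126,231). The side view shows the arm partly hiding the unit. Next I'll measure.

```bash
cat > m.py <<'E'
from h import *
c=dict(np.load('pics/t0.png.npz')); W=pts(c); col=c['color'].astype(int)
# brush
hsv=cv2.cvtColor(c['color'],cv2.COLOR_RGB2HSV)
roi=np.zeros((384,512),bool); roi[178:245,298:345]=1
bm=roi&(W[...,2]>6)
P=W[bm]; print('brush n',len(P), 'zmax',P[:,2].max())
r=cv2.minAreaRect(P[:,:2].astype(np.float32)); print(r)
m=P[:,:2].mean(0); u,s,vt=np.linalg.svd(P[:,:2]-m); d=vt[0]; d=d*np.sign(-d[0])
t=(P[:,:2]-m)@d; n=np.array([-d[1],d[0]]); print('mean',m,'dir',d,t.min(),t.max())
for k in np.arange(t.min(),t.max(),20):
    q=P[(t>=k)&(t<k+20)]; o=(q[:,:2]-m)@n; print(round(k),o.min().round(),o.max().round(),o.mean().round(1),q[:,2].max().round())
# unit
roi[:]=0; roi[80:175,128:255]=1
up=roi&(W[...,2]>195)&(W[...,2]<225)
Q=W[up]; print('roof',len(Q),np.median(Q[:,2])); rr=cv2.minAreaRect(Q[:,:2].astype(np.float32)); print(rr,cv2.boxPoints(rr))
# height profile along perpendicular through middle
z=W[...,2]
for u in (165,190,215): print(u,[(v,*W[v,u].round().astype(int)) for v in range(90,172,3)])
for nm,b in dict(bowl=(135,178,300,342),cup=(215,245,108,142)).items():
    s=W[b[0]:b[1],b[2]:b[3]].reshape(-1,3); s=s[s[:,2]>15]; print(nm,cv2.minEnclosingCircle(s[:,:2].astype(np.float32)),s[:,2].max())
E
python3 m.py
```

```text
brush n 933 zmax 35.771987774274066
((439.21282958984375, -266.8151550292969), (156.0460662841797, 223.7946014404297), 88.5428466796875)
mean [ 447.38038598 -262.49823122] dir [-0.96505255 -0.26205642] -110.72583614010271 130.47667463019155
-111 -45.0 34.0 -9.0 11.0
-91 -48.0 99.0 2.8 28.0
-71 -59.0 103.0 -0.2 33.0
-51 -56.0 99.0 0.7 36.0
-31 -67.0 86.0 1.2 35.0
-11 -70.0 80.0 0.6 24.0
9 -76.0 76.0 -0.9 27.0
29 -90.0 73.0 0.1 27.0
49 -97.0 67.0 -4.1 27.0
69 -99.0 61.0 -5.7 28.0
89 -87.0 56.0 2.0 25.0
109 -25.0 52.0 13.9 11.0
129 46.0 46.0 45.6 10.0
roof 4625 212.457486004962
((698.0032958984375, 145.48728942871094), (290.6466064453125, 172.96653747558594), 77.0196533203125) [[581.0879    23.303009]
 [749.63464  -15.548187]
 [814.9187   267.67157 ]
 [646.37195  306.52277 ]]
165 [(90, np.int64(797), np.int64(214), np.int64(214)), (93, np.int64(788), np.int64(214), np.int64(214)), (96, np.int64(780), np.int64(215), np.int64(210)), (99, np.int64(770), np.int64(214), np.int64(214)), (102, np.int64(760), np.int64(214), np.int64(217)), (105, np.int64(752), np.int64(214), np.int64(217)), (10
[... 3443 characters left out ...]
), np.int64(70), np.int64(210)), (144, np.int64(669), np.int64(87), np.int64(24)), (147, np.int64(658), np.int64(86), np.int64(29)), (150, np.int64(648), np.int64(86), np.int64(29)), (153, np.int64(638), np.int64(87), np.int64(29)), (156, np.int64(602), np.int64(72), np.int64(201)), (159, np.int64(593), np.int64(72), np.int64(200)), (162, np.int64(596), np.int64(79), np.int64(118)), (165, np.int64(599), np.int64(88), np.int64(18)), (168, np.int64(590), np.int64(89), np.int64(7)), (171, np.int64(580), np.int64(89), np.int64(5))]
bowl ((620.3815307617188, -262.52276611328125), 60.3985481262207) 66.01679099582384
cup ((385.5983581542969, 370.97528076171875), 38.02443313598633) 93.51161266499048
```

```bash
python3 -c "
import cv2
i=cv2.imread('pics/t0.png')[80:180,125:350]; cv2.imwrite('pics/c0.png',cv2.resize(i,None,fx=3.5,fy=3.5,interpolation=cv2.INTER_CUBIC))"
```

```text
(no output)
```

View pics/c0.png

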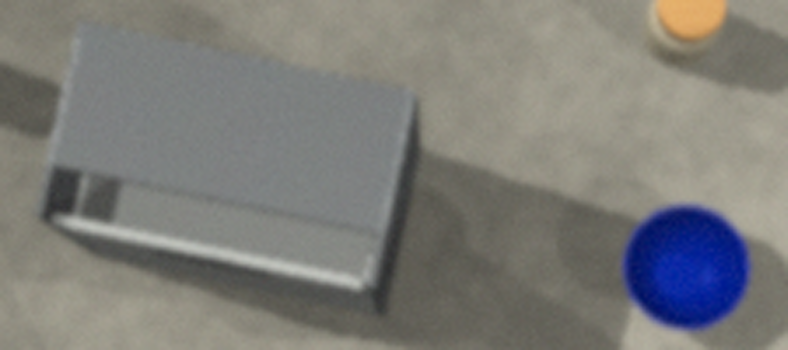

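The crop confirms the roof, the side walls and the front panel along the lower edge. The roof measures 291 x 173 mm, close to the given 290 x 170. Next are the brush by colour and the tool data.

```bash
cat >> h.py <<'E'
def ray(c,uv,z):
    T=np.array(c['T']); uv=np.atleast_2d(uv).astype(float)
    d=np.c_[(uv[:,0]-c['cx'])/c['fx'],(uv[:,1]-c['cy'])/c['fy'],np.ones(len(uv))]@T[:3,:3].T
    return (T[:3,3]+d*((z-T[2,3])/d[:,2:]))[:,:2]
UX=np.array([.9745,-.2246]);UY=np.array([.2246,.9745]);UO=np.array([615.,164.7])
def unit(p): d=np.array(p[:2])-UO; return np.array([d@UX,d@UY])
def world(x,y): return UO+x*UX+y*UY
def tgt(xy,z=None):   # shift in tool axes, mm
    s=state(); R=np.array(s['orientation']); p=np.array(s['position'])
    return (R.T@(np.r_[xy,p[2] if z is None else z]-p)).round(1)
E
cat > b.py <<'E'
from h import *
import sys
def brush(c,box):
    hsv=cv2.cvtColor(c['color'],cv2.COLOR_RGB2HSV).astype(int); m=np.zeros((384,512),bool)
    y0,y1,x0,x1=box
    m[y0:y1,x0:x1]=((hsv[...,1]>90)&((hsv[...,0]<22)|(hsv[...,0]>170))|(hsv[...,2]<50))[y0:y1,x0:x1]
    k,l,st,_=cv2.connectedComponentsWithStats(m.astype(np.uint8)); i=1+st[1:,4].argmax(); v,u=np.nonzero(l==i)
    return np.c_[u,v]
if __name__=='__main__':
    c=dict(np.load('pics/t0.png.npz')); p=ray(c,brush(c,(178,245,298,345)),12)
    r=cv2.minAreaRect(p.astype(np.float32)); print(len(p),r)
    ax=cv2.fitLine(p.astype(np.float32),cv2.DIST_L2,0,.01,.01).ravel(); d=ax[:2]*(-np.sign(ax[0])); n=np.array([-d[1],d[0]])
    o=np.array(r[0]); t=(p-o)@d; print('dir',d)
    for k in range(-100,100,20):
        q=(p[(t>=k)&(t<k+20)]-o)@n; print(k,q.min().round(),q.max().round(),((q.min()+q.max())/2).round(1))
    lo,hi=t.min(),t.max(); print('ends',lo,hi,'neck x=5:',o+d*((lo+hi)/2+5))
    print(tip_extent() if callable(tip_extent) else tip_extent)
E
python3 b.py
```

```text
593 ((434.2345886230469, -266.97418212890625), (188.41650390625, 54.38465881347656), 21.308876037597656)
dir [-0.9289053  -0.37031728]
-100 -25.0 26.0 0.5
-80 -27.0 27.0 0.3
-60 -27.0 28.0 0.5
-40 -27.0 26.0 -0.5
-20 -26.0 26.0 -0.1
0 -12.0 13.0 0.6
20 -10.0 10.0 0.2
40 -10.0 10.0 0.3
60 -10.0 11.0 0.5
80 -9.0 10.0 0.8
ends -94.11147048005871 94.22659690449639 neck x=5: [ 429.53659131 -268.84708518]
19.0
```

move_arm:
  targets:
    - [-0.94,-1,0,0]
    - [-0.94,-1,0,0]
    - [-0.94,-1,0,0]
    - [-0.94,-1,0,0]
    - [-0.94,-1,0,0]
    - [-0.94,-1,0,0]
    - [-0.94,-1,0,0]
    - [-0.94,-1,0,0]
    - [-0.94,-1,0,0]
    - [-0.94,-1,0,0]
    - [-0.94,-1,0,0]
    - [-0.94,-1,0,0]
    - [-0.94,-1,0,0]
    - [-0.94,-1,0,0]
    - [-0.94,-1,0,0]
    - [-0.94,-1,0,0]
    - [-0.94,-1,0,0]
    - [-0.94,-1,0,0]
    - [-0.94,-1,0,0]
    - [-0.94,-1,0,0]
  grip: 0

```text
t: 1.77
position: [472.1, -30.1, 243.7]
orientation: [[0.423, -0.906, -0.009], [-0.906, -0.423, 0.009], [-0.012, 0.005, -1.0]]
contact_force: [0.6, -0.7, -0.3]
width: -0.1
```

move_arm:
  targets:
    - [0,0,0,-0.08]
    - [0,0,0,-0.08]
    - [0,0,0,-0.08]
    - [0,0,0,-0.08]
    - [0,0,0,-0.08]
    - [0,0,0,-0.08]
    - [0,0,0,-0.08]
    - [0,0,0,-0.08]
    - [0,0,0,-0.08]
    - [0,0,0,-0.08]
    - [0,0,0,-0.08]
    - [0,0,0,-0.08]
    - [0,0,0,-0.08]
    - [0,0,0,-0.08]
    - [0,0,0,-0.08]
    - [0,0,0,-0.08]
    - [0,0,0,-0.08]
    - [0,0,0,-0.08]

```text
t: 3.27
position: [468.2, -20.6, 238.4]
orientation: [[0.434, 0.9, -0.022], [0.901, -0.434, 0.015], [0.003, -0.026, -1.0]]
contact_force: [-0.8, -0.2, 0.2]
width: -0.1
```

```bash
cat > w.py <<'E'
from h import *
import sys
def rep():
    s=state(); R=np.array(s['orientation']); p=np.array(s['position'])
    print('t',s['t'],'pos',p.round(1),'unit',unit(p).round(1),'w',round(s['width'],1),'q6',s['q'][5].round(2))
    print('F unit',(s['contact_force'][:2]@np.c_[UX,UY]).round(1),s['contact_force'][2].round(1),'yaw err to y=UX deg',np.degrees(np.arctan2(R[:2,1]@UY,R[:2,1]@UX)).round(1))
rep()
if len(sys.argv)>2: print('shift mm',tgt(world(float(sys.argv[1]),float(sys.argv[2])),float(sys.argv[3])))
E
python3 w.py -60 0 250
```

```text
t 3.2667 pos [468.2 -20.6 238.4] unit [-101.5 -213.6] w -0.1 q6 -1.41
F unit [-0.7 -0.4] 0.2 yaw err to y=UX deg -12.8
shift mm [217.5  -7.  -10.7]
```

move_arm:
  targets:
    - [0,0,-0.3,-0.075]
    - [0,0,-0.3,-0.07]
    - [1,0.15,0,0]
    - [1,0.15,0,0]
    - [1,0.15,0,0]
    - [1,0.15,0,0]
    - [1,0.15,0,0]
    - [1,0.15,0,0]
    - [1,0.15,0,0]
    - [1,0.15,0,0]
    - [1,0.15,0,0]
    - [1,0.15,0,0]
    - [0.6,0.15,0,0]
    - [0,0,0,0]

```text
t: 4.43
position: [543.6, 188.6, 246.8]
orientation: [[0.207, 0.978, -0.034], [0.978, -0.206, 0.015], [0.008, -0.037, -0.999]]
contact_force: [-0.8, 0.0, -0.1]
width: -0.1
```

```bash
python3 w.py -40 0 194
```

```text
t 4.4333 pos [543.6 188.6 246.8] unit [-74.9   7.2] w -0.1 q6 -1.24
F unit [-0.8 -0.2] -0.1 yaw err to y=UX deg 1.1
shift mm [-8.3 36.7 51.4]
```

move_arm:
  targets:
    - [-0.1,0.4,0.6,-0.01]
    - [-0.1,0.4,0.6,0]
    - [-0.1,0.4,0.6,0]
    - [-0.1,0.4,0.6,0]
    - [0,0.4,0.4,0]
    - [0,0,0,0]
    - [0,0,0,0]

```text
t: 5.02
position: [581.0, 166.8, 179.9]
orientation: [[0.194, 0.98, -0.041], [0.981, -0.193, 0.012], [0.004, -0.043, -0.999]]
contact_force: [-0.5, -0.2, 0.1]
width: -0.1
```

```bash
python3 w.py -20 0 190
python3 - <<'E'
from h import *
shot('side','s1.png'); shot('top','t1.png')
a=cv2.imread('pics/s1.png')[60:220,150:350];b=cv2.imread('pics/t1.png')[70:230,110:310]
cv2.imwrite('pics/m1.png',np.hstack([cv2.resize(x,(400,320)) for x in(a,b)]))
E
```

```text
t 5.0167 pos [581.  166.8 179.9] unit [-33.6  -5.6] w -0.1 q6 -1.3
F unit [-0.5 -0.3] 0.1 yaw err to y=UX deg 1.8
shift mm [  5.2  13.3 -10.7]
```

View pics/m1.png

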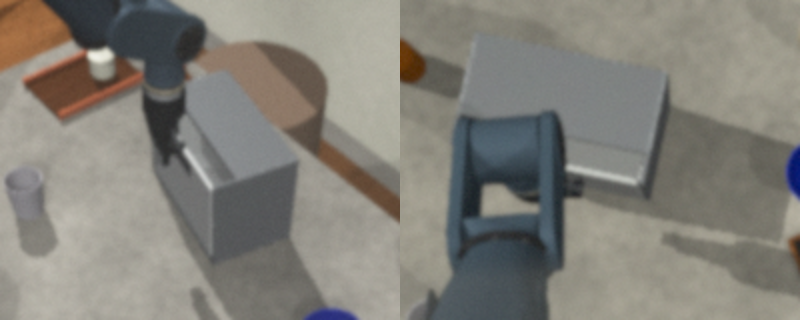

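The gripper is in front of the panel's middle in both views. Now I'll close in on the panel.

move_arm:
  targets:
    - [0.1,0.2,-0.3,0.01]
    - [0.1,0.2,-0.2,0.01]
    - [0,0.2,0,0]
    - [0,0.15,0,0]
    - [0,0.15,0,0]
    - [0,0,0,0]

```text
t: 5.62
position: [602.8, 168.4, 194.9]
orientation: [[0.226, 0.974, -0.033], [0.974, -0.225, 0.013], [0.005, -0.035, -0.999]]
contact_force: [-0.4, 0.1, 0.2]
width: -0.2
```

```bash
python3 w.py
```

```text
t 5.6167 pos [602.8 168.4 194.9] unit [-12.7   0.9] w -0.2 q6 -1.26
F unit [-0.4 -0. ] 0.2 yaw err to y=UX deg -0.1
```

move_arm:
  targets:
    - [0,0.12,0,0]
    - [0,0.12,0,0]
    - [0,0.12,0,0]
    - [0,0.1,0,0]

```text
t: 5.95
position: [608.3, 167.2, 194.7]
orientation: [[0.225, 0.973, -0.043], [0.974, -0.224, 0.014], [0.004, -0.045, -0.999]]
contact_force: [-3.3, 0.2, 2.5]
width: 0.2
```

```bash
python3 w.py
```

```text
t 5.95 pos [608.3 167.2 194.7] unit [-7.1  1. ] w 0.2 q6 -1.27
F unit [-3.3 -0.5] 2.5 yaw err to y=UX deg -0.0
```

move_arm:
  targets:
    - [0,0.12,0,0]
    - [0,0.12,0,0]
    - [0,0.12,0,0]

```text
t: 6.2
position: [614.4, 165.9, 194.4]
orientation: [[0.225, 0.973, -0.046], [0.974, -0.224, 0.014], [0.004, -0.048, -0.999]]
contact_force: [-4.0, 0.4, 3.2]
width: 0.4
```

```bash
python3 w.py
```

```text
t 6.2 pos [614.4 165.9 194.4] unit [-0.9  1. ] w 0.4 q6 -1.27
F unit [-3.9 -0.5] 3.2 yaw err to y=UX deg 0.0
```

move_arm:
  targets:
    - [0,0.12,0,0]
    - [0,0.1,0,0]

```text
t: 6.37
position: [618.8, 164.9, 194.1]
orientation: [[0.225, 0.973, -0.047], [0.974, -0.224, 0.015], [0.004, -0.049, -0.999]]
contact_force: [-3.3, 0.8, 3.5]
width: 0.0
```

```bash
python3 w.py
```

```text
t 6.3667 pos [618.8 164.9 194.1] unit [3.6 1. ] w 0.0 q6 -1.28
F unit [-3.4  0. ] 3.5 yaw err to y=UX deg 0.0
```

move_arm:
  targets:
    - [0,0.12,0,0]
    - [0,0.1,0,0]

```text
t: 6.53
position: [620.9, 164.4, 193.9]
orientation: [[0.225, 0.973, -0.054], [0.974, -0.224, 0.016], [0.003, -0.056, -0.998]]
contact_force: [-8.2, 2.6, 9.3]
width: 0.3
```

```bash
python3 w.py
```

```text
t 6.5333 pos [620.9 164.4 193.9] unit [5.8 1. ] w 0.3 q6 -1.28
F unit [-8.6  0.7] 9.3 yaw err to y=UX deg -0.0
```

The stop is reached at about 8.6 N. Next I'll let it back slowly, keeping the fingers in front of the panel.

move_arm:
  targets:
    - [0,-0.2,0,0]
    - [0,-0.25,0.1,0]
    - [0,-0.3,0.1,0]
    - [0,-0.3,0.1,0]
    - [0,-0.3,0.1,0]
    - [0,-0.3,0.1,0]
    - [0,-0.3,0.1,0]
    - [0,-0.3,0.1,0]

```text
t: 7.2
position: [573.9, 175.1, 181.1]
orientation: [[0.225, 0.973, -0.052], [0.974, -0.225, 0.016], [0.004, -0.054, -0.999]]
contact_force: [-3.2, 0.1, 3.8]
width: 0.2
```

```bash
python3 w.py
```

```text
t 7.2 pos [573.9 175.1 181.1] unit [-42.3   0.9] w 0.2 q6 -1.26
F unit [-3.1 -0.7] 3.8 yaw err to y=UX deg -0.0
```

move_arm:
  targets:
    - [0,-0.3,0.1,0]
    - [0,-0.3,0.1,0]
    - [0,-0.3,0.1,0]
    - [0,-0.3,0.1,0]
    - [0,-0.3,0.1,0]
    - [0,-0.3,0.1,0]
    - [0,-0.3,0.1,0]
    - [0,-0.3,0.1,0]
    - [0,-0.25,0.1,0]
    - [0,-0.25,0.1,0]

```text
t: 8.03
position: [507.4, 189.7, 159.7]
orientation: [[0.225, 0.973, -0.058], [0.974, -0.224, 0.015], [0.001, -0.059, -0.998]]
contact_force: [-1.6, 0.8, -1.8]
width: -0.1
```

```bash
python3 w.py
```

```text
t 8.0333 pos [507.4 189.7 159.7] unit [-110.5    0.2] w -0.1 q6 -1.22
F unit [-1.7  0.5] -1.8 yaw err to y=UX deg -0.0
```

move_arm:
  targets:
    - [0,-0.2,0.1,0]
    - [0,-0.2,0.1,0]
    - [0,-0.2,0.1,0]
    - [0,-0.2,0.05,0]
    - [0,-0.2,0.05,0]
    - [0,-0.2,0,0]
    - [0,-0.2,0,0]
    - [0,-0.2,0,0]
    - [0,-0.3,0,0]
    - [0,-0.4,0,0]
    - [0,-0.4,0,0]
    - [0,0,0,0]

```text
t: 9.03
position: [455.1, 203.2, 156.3]
orientation: [[0.225, 0.973, -0.042], [0.974, -0.225, 0.016], [0.006, -0.044, -0.999]]
contact_force: [-0.2, -1.1, -0.5]
width: 0.1
```

```bash
python3 w.py
python3 - <<'E'
from h import *
shot('side','s2.png'); shot('top','t2.png')
a=cv2.imread('pics/s2.png')[60:220,150:350];b=cv2.imread('pics/t2.png')[70:230,110:310]
cv2.imwrite('pics/m2.png',np.hstack([cv2.resize(x,(400,320)) for x in(a,b)]))
E
```

```text
t 9.0333 pos [455.1 203.2 156.3] unit [-164.5    1.6] w 0.1 q6 -1.18
F unit [ 0.  -1.1] -0.5 yaw err to y=UX deg -0.0
```

View pics/m2.png

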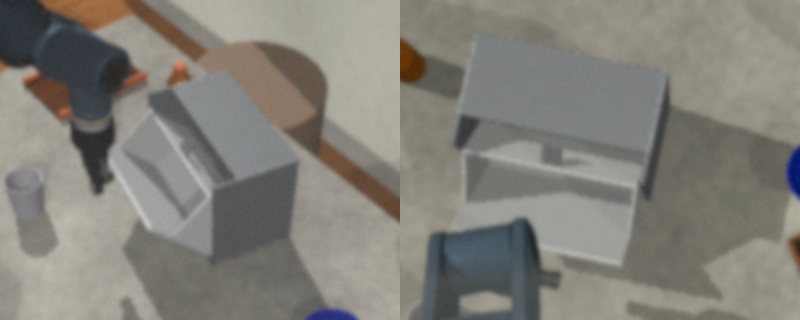

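The bin is fully open, seen in both views. Next I'll lift and go to the brush.

move_arm:
  targets:
    - [0,0,-1,0]
    - [0,0,-1,0]
    - [0,0,-1,0]
    - [-1,0.1,-0.8,0]
    - [-1,0.2,-0.5,0]
    - [-1,0.2,0,0]
    - [-1,0.2,0,0]
    - [-1,0.2,0,0]
    - [-1,0.2,0,0]
    - [-1,0.2,0,0]
    - [-1,0.2,0,0]
    - [-1,0.2,0,0]
    - [-1,0.2,0,0]
    - [-1,0.2,0,0]
    - [-1,0.2,0,0]
    - [-1,0.2,0,0]
    - [-1,0.2,0,0]
    - [-1,0.2,0,0]
    - [-1,0.2,0,0]
  grip: 0.7

```text
t: 10.72
position: [457.6, -138.8, 244.5]
orientation: [[0.22, 0.975, -0.021], [0.976, -0.219, 0.012], [0.007, -0.023, -1.0]]
contact_force: [0.8, 0.3, 0.8]
width: 59.7
```

move_arm:
  targets:
    - [0,0,0,0.08]
    - [0,0,0,0.08]
    - [0,0,0,0.08]
    - [0,0,0,0.08]
    - [0,0,0,0.08]
    - [0,0,0,0.08]
    - [0,0,0,0.08]
    - [0,0,0,0.08]
    - [0,0,0,0.08]
    - [0,0,0,0.08]
    - [0,0,0,0.08]
    - [0,0,0,0.08]
    - [0,0,0,0.08]
    - [0,0,0,0.08]
    - [0,0,0,0.08]
    - [0,0,0,0.08]
    - [0,0,0,0.08]
    - [0,0,0,0.08]
    - [0,0,0,0.08]
    - [0,0,0,0.08]

```text
t: 12.38
position: [464.4, -152.8, 245.4]
orientation: [[0.402, -0.915, -0.008], [-0.915, -0.403, 0.001], [-0.004, 0.007, -1.0]]
contact_force: [-0.2, -0.1, -0.1]
width: 59.6
```

```bash
cat > g.py <<'E'
from h import *
s=state(); R=np.array(s['orientation']); d=np.array([-.9317,-.3634]); n=np.array([.3634,-.9317])
print(s['t'],s['position'].round(1),R[:,2].round(3),'q6',s['q'][5].round(2),s['width'])
print('tool turn needed deg',-np.degrees(np.arctan2(n[1],n[0])-np.arctan2(R[1,0],R[0,0])), 'shift to neck',tgt([429.5,-268.8],24))
E
python3 g.py
```

```text
12.3833 [ 464.4 -152.8  245.4] [-0.008  0.001 -1.   ] q6 0.61 59.62639242361529
tool turn needed deg 2.4270313239222605 shift to neck [ 93.1  77.  221.6]
```

move_arm:
  targets:
    - [0,0,0,0.027]
    - [0.8,0.66,0.6,0]
    - [0.8,0.66,0.6,0]
    - [0.8,0.66,0.6,0]
    - [0.8,0.66,0.6,0]
    - [0.8,0.66,0.6,0]
    - [0.7,0.6,0.6,0]
    - [0,0,0.5,0]
    - [0,0,0,0]
    - [0,0,0,0]

```text
t: 13.22
position: [427.9, -278.7, 162.2]
orientation: [[0.357, -0.934, 0.002], [-0.934, -0.357, -0.007], [0.008, 0.001, -1.0]]
contact_force: [0.1, 0.1, 0.1]
width: 59.6
```

```bash
sed -i 's/429.5,-268.8/424.9,-270.6/' g.py; python3 g.py
python3 - <<'E'
from h import *
c=shot('side','s3.png'); 
for z in (12,): 
    pass
cv2.imwrite('pics/m3.png',cv2.resize(cv2.imread('pics/s3.png')[190:330,200:400],(800,560)))
E
```

```text
13.2167 [ 427.9 -278.7  162.2] [ 0.002 -0.007 -1.   ] q6 0.41 59.58493257970886
tool turn needed deg -0.3661143989570041 shift to neck [ -9.6  -0.2 138.1]
```

View pics/m3.png

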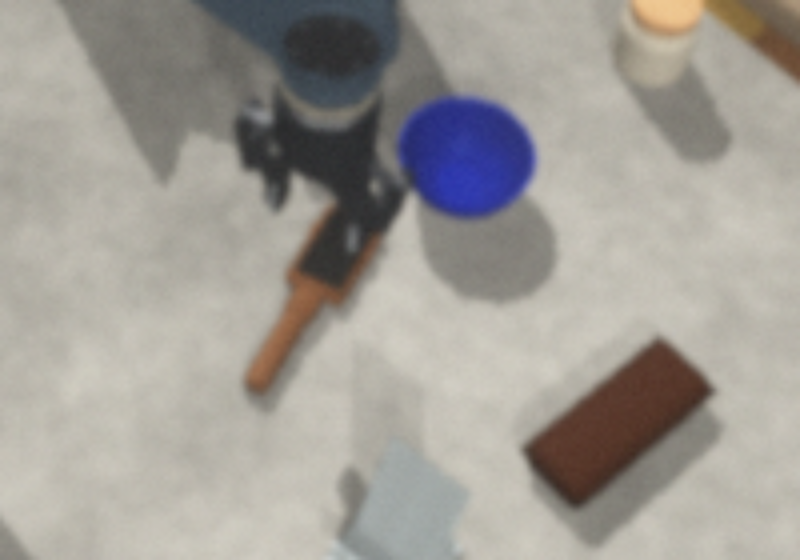

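move_arm:
  targets:
    - [-0.25,0,0.8,0]
    - [-0.2,0,0.8,0]
    - [0,0,0.8,0]
    - [0,0,0.8,0]
    - [0,0,0.8,0]
    - [0,0,0.8,0]
    - [0,0,0.5,0]
    - [0,0,0,0]
    - [0,0,0,0]

```text
t: 14.02
position: [433.0, -271.0, 60.2]
orientation: [[0.366, -0.931, 0.016], [-0.93, -0.366, -0.02], [0.024, -0.007, -1.0]]
contact_force: [0.6, -0.4, 0.4]
width: 60.0
```

```bash
python3 g.py; python3 -c "
from h import *
c=dict(np.load('pics/s3.png.npz')); print(ray(c,[[279.5,261],[265,286]],14))"
```

```text
14.0167 [ 433.  -271.    60.2] [ 0.016 -0.02  -1.   ] q6 0.42 59.95304215897802
tool turn needed deg 0.161336470402211 shift to neck [-4.2  7.7 36.1]
[[ 449.16160712 -266.60106187]
 [ 352.45132806 -306.78129504]]
```

move_arm:
  targets:
    - [-0.1,0.2,0.5,0]
    - [-0.1,0.2,0.5,0]
    - [0,0,0.4,0]
    - [0,0,0.2,0]
    - [0,0,0,0]
    - [0,0,0,0]

```text
t: 14.52
position: [428.8, -273.2, 32.1]
orientation: [[0.368, -0.93, 0.024], [-0.929, -0.368, -0.028], [0.035, -0.012, -0.999]]
contact_force: [0.3, -0.7, 0.0]
width: 59.8
```

```bash
python3 g.py
```

```text
14.5167 [ 428.8 -273.2   32.1] [ 0.024 -0.028 -0.999] q6 0.41 59.81160316481578
tool turn needed deg 0.28575396651678625 shift to neck [-4.2  2.7  7.9]
```

move_arm:
  targets:
    - [-0.2,0.15,0.3,0]
    - [-0.1,0.05,0.3,0]
    - [0,0,0,0]

```text
t: 14.77
position: [424.0, -270.1, 20.3]
orientation: [[0.368, -0.929, 0.027], [-0.929, -0.369, -0.031], [0.039, -0.014, -0.999]]
contact_force: [0.1, -0.1, 0.0]
width: 59.5
```

move_arm:
  targets:
    - [0,0,0,0]
    - [0,0,0,0]
    - [0,0,0,0]
    - [0,0,0,0]
    - [0,0,0,0]
    - [0,0,0,0]
  grip: 0

```text
t: 15.27
position: [424.0, -270.1, 20.6]
orientation: [[0.368, -0.93, 0.027], [-0.929, -0.368, -0.031], [0.039, -0.014, -0.999]]
contact_force: [0.5, 0.9, -1.1]
width: 24.4
```

```bash
python3 g.py
```

```text
15.2667 [ 424.  -270.1   20.6] [ 0.027 -0.031 -0.999] q6 0.41 24.4262200370359
tool turn needed deg 0.285534275403372 shift to neck [ 0.9 -0.7 -3.3]
```

move_arm:
  targets:
    - [0,0,-0.5,0]
    - [0,0,-0.9,0]
    - [0,0,-0.9,0]
    - [0,0,-0.9,0]
    - [0,0,-0.9,0]
    - [0,0,-0.9,0]
    - [0,0,-0.9,0]
    - [0,0,-0.9,-0.06]
    - [0,0,-0.9,-0.06]
    - [0,0,-0.9,-0.06]
    - [0,0,-0.9,-0.06]
    - [0,0,-0.9,-0.06]
    - [0,0,0,-0.06]
    - [0,0,0,-0.06]
    - [0,0,0,-0.06]
    - [0,0,0,-0.06]
    - [0,0,0,-0.06]

```text
t: 16.68
position: [413.4, -258.3, 247.6]
orientation: [[0.979, -0.203, 0.026], [-0.202, -0.979, -0.03], [0.031, 0.025, -0.999]]
contact_force: [-0.3, 0.4, -0.6]
width: 24.6
```

```bash
cat > p.py <<'E'
from h import *
s=state(); R=np.array(s['orientation'])
print(s['t'],s['position'].round(1),R[:,2].round(3),'q6',s['q'][5].round(2),'w',s['width'],'F',s['contact_force'].round(1),'unit',unit(s['position']).round(1))
print('tool turn needed deg',(-np.degrees(np.arctan2(UX[1],UX[0])-np.arctan2(R[1,0],R[0,0]))).round(1), 'tool z in unit x',(R[:2,2]@UX).round(3),'shift',tgt(world(-42,-10),215))
E
python3 p.py
```

```text
16.6833 [ 413.4 -258.3  247.6] [ 0.026 -0.03  -0.999] q6 -0.58 w 24.57472881124405 F [-0.3  0.4 -0.6] unit [-101.5 -457.5]
tool turn needed deg 1.3 tool z in unit x 0.032 shift [  68.5 -446.8   23.8]
```

move_arm:
  targets:
    - [0.1,-0.5,0,0.014]
    - [0.1,-1,0,0]
    - [0.1,-1,0,0]
    - [0.1,-1,0,0]
    - [0.1,-1,0,0]
    - [0.1,-1,0,0]
    - [0.1,-1,0,0]
    - [0.1,-1,0,0]
    - [0.1,-1,0,0]
    - [0.1,-1,0,0]
    - [0.1,-1,0,0]
    - [0.1,-1,0,0]
    - [0.1,-1,0,0]
    - [0.1,-1,0,0]
    - [0.1,-1,0,0]
    - [0.1,-1,0,0]
    - [0.1,-1,0,0]
    - [0.1,-1,0,0]
    - [0.1,-1,0,0]
    - [0.1,-1,0,0]

```text
t: 18.35
position: [530.9, 131.0, 247.3]
orientation: [[0.974, -0.228, 0.02], [-0.227, -0.973, -0.033], [0.027, 0.028, -0.999]]
contact_force: [-0.3, -1.2, -1.0]
width: 24.8
```

```bash
python3 p.py
```

```text
18.35 [530.9 131.  247.3] [ 0.02  -0.033 -0.999] q6 0.3 w 24.834386373872462 F [-0.3 -1.2 -1. ] unit [-74.4 -51.7]
tool turn needed deg -0.1 tool z in unit x 0.027 shift [ 31.4 -42.7  32. ]
```

move_arm:
  targets:
    - [0.3,-0.5,0,0]
    - [0.3,-0.5,0.2,0]
    - [0.3,-0.4,0.3,0]
    - [0.3,-0.2,0.3,0]
    - [0.2,-0.1,0.3,0]
    - [0,0,0,0]
    - [0,0,0,0]

```text
t: 18.93
position: [568.4, 159.8, 222.8]
orientation: [[0.974, -0.225, 0.018], [-0.224, -0.974, -0.034], [0.025, 0.029, -0.999]]
contact_force: [-0.8, -0.6, -0.4]
width: 24.6
```

```bash
sed -i 's/,215)/,130)/' p.py; python3 p.py
python3 - <<'E'
from h import *
shot('side','s4.png'); shot('top','t4.png')
a=cv2.imread('pics/s4.png')[60:220,150:350];b=cv2.imread('pics/t4.png')[70:230,110:310]
cv2.imwrite('pics/m4.png',np.hstack([cv2.resize(x,(400,320)) for x in(a,b)]))
E
```

```text
18.9333 [568.4 159.8 222.8] [ 0.018 -0.034 -0.999] q6 0.35 w 24.55180260989483 F [-0.8 -0.6 -0.4] unit [-44.3 -15.3]
tool turn needed deg 0.0 tool z in unit x 0.025 shift [-0.1 -8.  92.6]
```

View pics/m4.png

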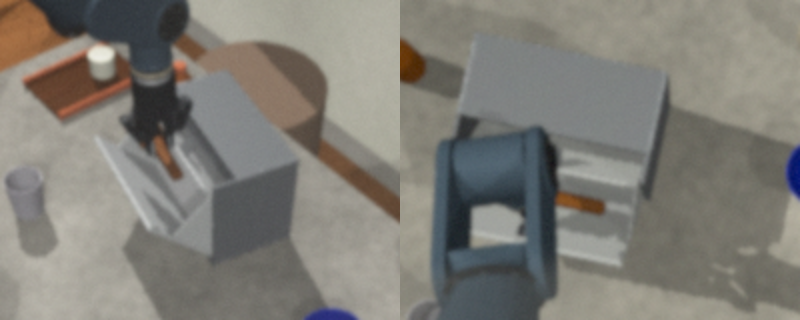

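move_arm:
  targets:
    - [0,-0.1,0.5,0]
    - [0,-0.1,0.6,0]
    - [0,-0.1,0.6,0]
    - [0,0,0.6,0]
    - [0,0,0.6,0]
    - [0,0,0.5,0]
    - [0,0,0.3,0]
    - [0,0,0,0]
    - [0,0,0,0]

```text
t: 19.78
position: [576.5, 160.8, 152.8]
orientation: [[0.973, -0.229, 0.038], [-0.228, -0.973, -0.034], [0.045, 0.025, -0.999]]
contact_force: [-2.8, 2.1, -1.2]
width: 24.5
```

```bash
python3 p.py
```

```text
19.7833 [576.5 160.8 152.8] [ 0.038 -0.034 -0.999] q6 0.36 w 24.52471335016774 F [-2.8  2.1 -1.2] unit [-36.6 -12.5]
tool turn needed deg -0.2 tool z in unit x 0.045 shift [-6.4 -3.  22.4]
```

move_arm:
  targets:
    - [-0.3,0,0,0]
    - [-0.25,0,0.2,0]
    - [-0.1,0,0.3,0]
    - [-0.05,0,0.3,0]
    - [0,0,0,0]

```text
t: 20.2
position: [562.1, 163.5, 135.1]
orientation: [[0.972, -0.231, 0.041], [-0.229, -0.973, -0.034], [0.047, 0.024, -0.999]]
contact_force: [-1.2, -2.2, 6.8]
width: 24.6
```

```bash
python3 p.py
```

```text
20.2 [562.1 163.5 135.1] [ 0.041 -0.034 -0.999] q6 0.38 w 24.60784182933065 F [-1.2 -2.2  6.8] unit [-51.3 -13.1]
tool turn needed deg -0.3 tool z in unit x 0.047 shift [ 9.  -3.2  5.4]
```

move_arm:
  targets:
    - [0.25,0,0,0]
    - [0.05,0,0.25,0]
    - [0,0,0,0]

```text
t: 20.45
position: [568.1, 162.4, 135.0]
orientation: [[0.972, -0.232, 0.044], [-0.231, -0.972, -0.033], [0.051, 0.022, -0.998]]
contact_force: [-2.7, 1.0, 0.0]
width: 24.4
```

```bash
python3 p.py
```

```text
20.45 [568.1 162.4 135. ] [ 0.044 -0.033 -0.998] q6 0.38 w 24.366588750134227 F [-2.7  1.   0. ] unit [-45.2 -12.8]
tool turn needed deg -0.4 tool z in unit x 0.05 shift [ 2.9 -2.9  5.1]
```

move_arm:
  targets:
    - [0,0,0.25,0]
    - [0,0,0.15,0]
    - [0,0,0,0]

```text
t: 20.7
position: [569.7, 162.4, 134.5]
orientation: [[0.971, -0.235, 0.052], [-0.233, -0.972, -0.033], [0.058, 0.02, -0.998]]
contact_force: [-2.4, 1.5, -0.0]
width: 24.7
```

```bash
python3 p.py
```

```text
20.7 [569.7 162.4 134.5] [ 0.052 -0.033 -0.998] q6 0.38 w 24.73605274484163 F [-2.4  1.5 -0. ] unit [-43.6 -12.4]
tool turn needed deg -0.5 tool z in unit x 0.058 shift [ 1.3 -2.5  4.5]
```

move_arm:
  targets:
    - [0,0,0,0]
    - [0,0,0,0]
    - [0,0,0,0]
    - [0,0,0,0]
  grip: 0.4

```text
t: 21.03
position: [566.1, 163.1, 133.2]
orientation: [[0.971, -0.234, 0.046], [-0.233, -0.972, -0.033], [0.052, 0.021, -0.998]]
contact_force: [-3.6, 0.3, 6.4]
width: 33.6
```

```bash
python3 p.py
python3 - <<'E'
from h import *
shot('side','s5.png'); shot('top','t5.png')
a=cv2.imread('pics/s5.png')[60:220,150:350];b=cv2.imread('pics/t5.png')[70:230,110:310]
cv2.imwrite('pics/m5.png',np.hstack([cv2.resize(x,(400,320)) for x in(a,b)]))
E
```

```text
21.0333 [566.1 163.1 133.2] [ 0.046 -0.033 -0.998] q6 0.38 w 33.632452671399626 F [-3.6  0.3  6.4] unit [-47.3 -12.6]
tool turn needed deg -0.5 tool z in unit x 0.052 shift [ 5.1 -2.7  3.4]
```

View pics/m5.png

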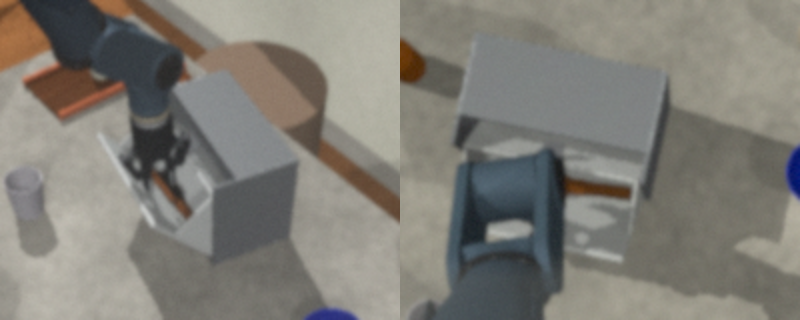

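The brush has dropped toward the bottom corner, its handle seen at about (600,187) in the right half of the crop. I'll lift clear and check.

move_arm:
  targets:
    - [0,0,-0.3,0]
    - [0,0,-0.5,0]
    - [0,0,-0.7,0]
    - [0,0,-0.7,0]
    - [0,0,-0.7,0]
    - [0,0,-0.7,0]
    - [0,0,-0.7,0]
    - [0,0,-0.8,0]
    - [0,0,-0.8,0]
    - [0,0,-0.6,0]
    - [-1,0,0,0]
    - [-1,0,0,0]
    - [-1,0,0,0]
    - [-1,0,0,0]
    - [-1,0,0,0]
    - [-1,0,0,0]
    - [0,0,0,0]

```text
t: 22.55
position: [460.0, 193.4, 271.1]
orientation: [[0.967, -0.239, 0.094], [-0.237, -0.971, -0.033], [0.099, 0.009, -0.995]]
contact_force: [-1.8, -1.2, 0.1]
width: 34.3
```

```bash
python3 p.py
python3 - <<'E'
from h import *
shot('side','s6.png'); shot('top','t6.png')
a=cv2.imread('pics/s6.png')[60:220,150:350];b=cv2.imread('pics/t6.png')[70:230,110:310]
cv2.imwrite('pics/m6.png',np.hstack([cv2.resize(x,(400,320)) for x in(a,b)]))
E
```

```text
22.55 [460.  193.4 271.1] [ 0.094 -0.033 -0.995] q6 0.47 w 34.302215969292725 F [-1.8 -1.2  0.1] unit [-157.5   -6.8]
tool turn needed deg -0.8 tool z in unit x 0.099 shift [1.010e+02 1.000e-01 1.518e+02]
```

View pics/m6.png

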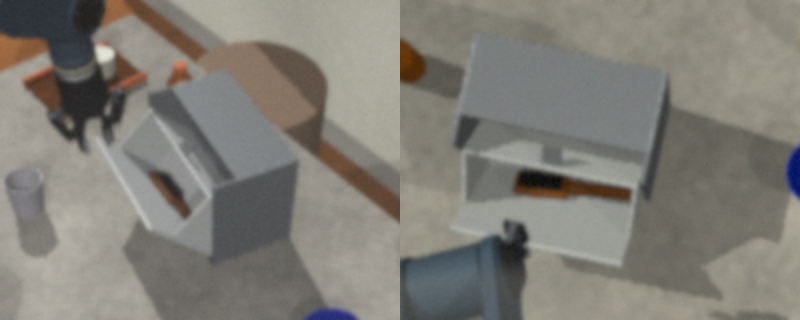

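The brush lies lengthwise at the bottom of the open bin, clear of the rim, at about (575,185) in the right half. Next I'll turn the tool, shut the fingers and go down in front of the rim.

move_arm:
  targets:
    - [-0.5,0,0,-0.077]
    - [0,0,0,-0.077]
    - [0,0,0,-0.077]
    - [0,0,0,-0.077]
    - [0,0,0,-0.077]
    - [0,0,0,-0.077]
    - [0,0,0,-0.077]
    - [0,0,0,-0.077]
    - [0,0,0,-0.077]
    - [0,0,0,-0.077]
    - [0,0,0,-0.077]
    - [0,0,0,-0.077]
    - [0,0,0,-0.077]
    - [0,0,0,0]
  grip: 0

```text
t: 23.82
position: [489.4, 192.2, 281.3]
orientation: [[0.186, 0.971, 0.148], [0.982, -0.184, -0.03], [-0.002, 0.151, -0.989]]
contact_force: [0.6, 0.4, 0.2]
width: -0.3
```

```bash
python3 w.py -170 0 150; python3 -c "
from h import *
print(state()['orientation'].round(3))"
```

```text
t 23.8167 pos [489.4 192.2 281.3] unit [-128.6   -1.4] w -0.3 q6 -1.16
F unit [0.5 0.5] 0.2 yaw err to y=UX deg 2.3
shift mm [  3.2 -60.7 123.5]
[[ 0.186  0.971  0.148]
 [ 0.982 -0.184 -0.03 ]
 [-0.002  0.151 -0.989]]
```

move_arm:
  targets:
    - [0,-0.8,0,0.025]
    - [0,-0.8,0.1,0]
    - [0,-0.8,0.3,0]
    - [0,-0.6,0.8,0]
    - [0,-0.3,0.9,0]
    - [0,0,0.9,0]
    - [0,0,0.9,0]
    - [0,0,0.9,0]
    - [0,0,0.6,0]
    - [0,0,0,0]

```text
t: 24.65
position: [463.6, 203.8, 166.6]
orientation: [[0.263, 0.948, 0.181], [0.964, -0.263, -0.026], [0.023, 0.181, -0.983]]
contact_force: [-0.1, -0.8, 0.1]
width: 0.5
```

```bash
python3 w.py -150 0 147; python3 -c "
from h import *
print(state()['orientation'].round(3))"
```

```text
t 24.65 pos [463.6 203.8 166.6] unit [-156.3    4.1] w 0.5 q6 -0.98
F unit [ 0.1 -0.9] 0.1 yaw err to y=UX deg -2.5
shift mm [-4.3  2.8 20.4]
[[ 0.263  0.948  0.181]
 [ 0.964 -0.263 -0.026]
 [ 0.023  0.181 -0.983]]
```

move_arm:
  targets:
    - [0,-0.1,0.5,-0.025]
    - [0,-0.1,0.5,0]
    - [0,0,0.25,0]
    - [0,0.1,0,0]

```text
t: 24.98
position: [472.5, 203.7, 142.5]
orientation: [[0.233, 0.954, 0.188], [0.972, -0.233, -0.025], [0.02, 0.188, -0.982]]
contact_force: [-1.1, -0.1, 0.3]
width: 0.2
```

```bash
python3 w.py -140 0 142; python3 -c "
from h import *
print(state()['orientation'].round(3))"
```

```text
t 24.9833 pos [472.5 203.7 142.5] unit [-147.7    6. ] w 0.2 q6 -1.0
F unit [-1.  -0.3] 0.3 yaw err to y=UX deg -0.7
shift mm [-5.9  7.5  1.8]
[[ 0.233  0.954  0.188]
 [ 0.972 -0.233 -0.025]
 [ 0.02   0.188 -0.982]]
```

move_arm:
  targets:
    - [-0.1,0.35,-0.05,0]
    - [-0.1,0.35,-0.08,0]
    - [0,0.35,-0.08,0]
    - [0,0.35,-0.08,0]
    - [0,0.35,-0.08,0]
    - [0,0.35,-0.08,0]

```text
t: 25.48
position: [506.3, 190.0, 162.5]
orientation: [[0.24, 0.955, 0.174], [0.971, -0.239, -0.023], [0.02, 0.175, -0.984]]
contact_force: [-4.9, 4.0, 2.1]
width: -0.0
```

```bash
python3 w.py -140 0 142; python3 -c "
from h import *
print(state()['orientation'].round(3))"
```

```text
t 25.4833 pos [506.3 190.  162.5] unit [-111.6    0.2] w -0.0 q6 -1.08
F unit [-5.7  2.8] 2.1 yaw err to y=UX deg -1.1
shift mm [ -1.1 -31.5  15.2]
[[ 0.24   0.955  0.174]
 [ 0.971 -0.239 -0.023]
 [ 0.02   0.175 -0.984]]
```

move_arm:
  targets:
    - [0,0.33,-0.02,0]
    - [0,0.33,-0.02,0]
    - [0,0.33,-0.02,0]
    - [0,0.33,-0.02,0]
    - [0,0.33,-0.02,0]
    - [0,0.33,-0.02,0]
    - [0,0.33,-0.02,0]

```text
t: 26.07
position: [546.4, 179.2, 179.4]
orientation: [[0.244, 0.956, 0.163], [0.97, -0.244, -0.019], [0.021, 0.162, -0.987]]
contact_force: [-3.5, 1.7, 1.5]
width: 0.3
```

```bash
python3 w.py -140 0 142; python3 -c "
from h import *
print(state()['orientation'].round(3))"
```

```text
t 26.0667 pos [546.4 179.2 179.4] unit [-70.1  -1.3] w 0.3 q6 -1.14
F unit [-3.8  0.9] 1.5 yaw err to y=UX deg -1.4
shift mm [ -0.9 -75.   25.6]
[[ 0.244  0.956  0.163]
 [ 0.97  -0.244 -0.019]
 [ 0.021  0.162 -0.987]]
```

move_arm:
  targets:
    - [0,0.33,0.03,0]
    - [0,0.33,0.03,0]
    - [0,0.33,0.03,0]
    - [0,0.33,0.03,0]
    - [0,0.33,0.03,0]
    - [0,0.33,0.03,0]
    - [0,0.3,0.03,0]
    - [0,0.25,0.03,0]

```text
t: 26.73
position: [595.3, 166.1, 182.4]
orientation: [[0.247, 0.958, 0.148], [0.969, -0.247, -0.017], [0.02, 0.147, -0.989]]
contact_force: [-9.9, 3.9, 5.6]
width: -0.2
```

```bash
python3 w.py -140 0 142; python3 -c "
from h import *
print(state()['orientation'].round(3))"
```

```text
t 26.7333 pos [595.3 166.1 182.4] unit [-19.5  -3.1] w -0.2 q6 -1.19
F unit [-10.5   1.6] 5.6 yaw err to y=UX deg -1.5
shift mm [  -0.5 -125.2   22.2]
[[ 0.247  0.958  0.148]
 [ 0.969 -0.247 -0.017]
 [ 0.02   0.147 -0.989]]
```

move_arm:
  targets:
    - [0,0.15,0.02,0]
    - [0,0.15,0.02,0]

```text
t: 26.9
position: [598.5, 165.2, 181.7]
orientation: [[0.247, 0.959, 0.138], [0.969, -0.247, -0.016], [0.019, 0.138, -0.99]]
contact_force: [-8.5, 2.5, 4.9]
width: 0.1
```

```bash
python3 w.py
```

```text
t 26.9 pos [598.5 165.2 181.7] unit [-16.2  -3.2] w 0.1 q6 -1.19
F unit [-8.8  0.5] 4.9 yaw err to y=UX deg -1.5
```

move_arm:
  targets:
    - [0,0.15,0.02,0]
    - [0,0.15,0.02,0]
    - [0,0.12,0.02,0]

```text
t: 27.15
position: [601.6, 164.3, 180.6]
orientation: [[0.248, 0.961, 0.122], [0.969, -0.248, -0.014], [0.017, 0.122, -0.992]]
contact_force: [-6.7, 2.8, 5.5]
width: -0.0
```

```bash
python3 w.py
```

```text
t 27.15 pos [601.6 164.3 180.6] unit [-13.   -3.4] w -0.0 q6 -1.2
F unit [-7.2  1.2] 5.5 yaw err to y=UX deg -1.5
```

move_arm:
  targets:
    - [0,0.18,0.02,0]
    - [0,0.18,0.02,0]
    - [0,0.18,0.02,0]

```text
t: 27.4
position: [610.3, 162.2, 180.3]
orientation: [[0.248, 0.962, 0.115], [0.969, -0.248, -0.013], [0.016, 0.115, -0.993]]
contact_force: [-5.4, 3.2, 4.6]
width: -0.1
```

```bash
python3 w.py;python3 -c "
from h import *
print(state()['orientation'].round(3))
c=shot('top','t7.png'); W=pts(c)
for u in (180,200,225): print([(v,*W[v,u].round().astype(int)) for v in range(144,166,2)])
"
```

```text
t 27.4 pos [610.3 162.2 180.3] unit [-4.  -3.5] w -0.1 q6 -1.21
F unit [-5.9  1.9] 4.6 yaw err to y=UX deg -1.5
[[ 0.248  0.962  0.115]
 [ 0.969 -0.248 -0.013]
 [ 0.016  0.115 -0.993]]
[(144, np.int64(584), np.int64(121), np.int64(508)), (146, np.int64(579), np.int64(121), np.int64(512)), (148, np.int64(574), np.int64(120), np.int64(516)), (150, np.int64(569), np.int64(120), np.int64(518)), (152, np.int64(564), np.int64(119), np.int64(522)), (154, np.int64(560), np.int64(119), np.int64(523)), (156, np.int64(555), np.int64(118), np.int64(527)), (158, np.int64(550), np.int64(118), np.int64(529)), (160, np.int64(545), np.int64(117), np.int64(533)), (162, np.int64(540), np.int64(117), np.int64(538)), (164, np.int64(536), np.int64(117), np.int64(536))]
[(144, np.int64(670), np.int64(137), np.int64(27)), (146, np.int64(664), np.int64(137), np.int64(22)), (148, np.int64(657), np.int64(137), np.int64(21)), (150, np.int64(621), np.int64(116), np.int64(200)), (152, np.int64(615), np.int64(116), np.int64(198)), (154, np.int64(600), np.int64(108), np.int64(260)), (156, np.int64(595), np.int64(109), np.int64(256)), (158, np.int64(589), np.int64(109), np.int64(254)), (160, np.int64(582), np.int64(108), np.int64(263)), (162, np.int64(578), np.int64(109), np.int64(255)), (164, np.int64(606), np.int64(141), np.int64(-1))]
[(144, np.int64(635), np.int64(41), np.int64(213)), (146, np.int64(662), np.int64(53), np.int64(25)), (148, np.int64(655), np.int64(53), np.int64(27)), (150, np.int64(648), np.int64(53), np.int64(27)), (152, np.int64(642), np.int64(53), np.int64(23)), (154, np.int64(635), np.int64(54), np.int64(21)), (156, np.int64(602), np.int64(42), np.int64(200)), (158, np.int64(597), np.int64(43), np.int64(191)), (160, np.int64(595), np.int64(45), np.int64(162)), (162, np.int64(594), np.int64(47), np.int64(125)), (164, np.int64(593), np.int64(50), np.int64(87))]
```

move_arm:
  targets:
    - [0,0.15,0.02,0]
    - [0,0.15,0.02,0]

```text
t: 27.62
position: [611.5, 161.9, 179.9]
orientation: [[0.249, 0.963, 0.101], [0.968, -0.249, -0.011], [0.015, 0.1, -0.995]]
contact_force: [-11.5, 5.2, 9.9]
width: 0.1
```

```bash
python3 w.py;python3 -c "
from h import *
print(state()['orientation'].round(3)[:,2])"
```

```text
t 27.6167 pos [611.5 161.9 179.9] unit [-2.7 -3.5] w 0.1 q6 -1.21
F unit [-12.4   2.5] 9.9 yaw err to y=UX deg -1.5
[ 0.101 -0.011 -0.995]
```

The stop is firm at 12 N. I'll let back slowly and watch whether it stays.

move_arm:
  targets:
    - [0,-0.2,0,0]
    - [0,-0.25,0,0]
    - [0,-0.25,0,0]
    - [0,-0.25,0,0]
    - [0,-0.25,0,0]
    - [0,-0.25,0,0]

```text
t: 28.12
position: [588.6, 167.4, 177.2]
orientation: [[0.25, 0.962, 0.112], [0.968, -0.25, -0.013], [0.016, 0.111, -0.994]]
contact_force: [-0.0, 0.6, -0.0]
width: -0.1
```

```bash
python3 w.py;python3 -c "
from h import *
c=shot('top','t8.png'); W=pts(c)
for u in (200,225): print([(v,*W[v,u].round().astype(int)) for v in range(144,166,2)])
cv2.imwrite('pics/m8.png',cv2.resize(cv2.imread('pics/t8.png')[70:230,110:310],(600,480)))"
```

```text
t 28.1167 pos [588.6 167.4 177.2] unit [-26.4  -3.3] w -0.1 q6 -1.19
F unit [-0.1  0.6] -0.0 yaw err to y=UX deg -1.6
[(144, np.int64(669), np.int64(136), np.int64(28)), (146, np.int64(663), np.int64(137), np.int64(25)), (148, np.int64(656), np.int64(136), np.int64(29)), (150, np.int64(649), np.int64(137), np.int64(26)), (152, np.int64(637), np.int64(132), np.int64(64)), (154, np.int64(609), np.int64(115), np.int64(202)), (156, np.int64(604), np.int64(116), np.int64(194)), (158, np.int64(605), np.int64(123), np.int64(143)), (160, np.int64(608), np.int64(131), np.int64(78)), (162, np.int64(611), np.int64(139), np.int64(10)), (164, np.int64(573), np.int64(109), np.int64(252))]
[(144, np.int64(636), np.int64(41), np.int64(209)), (146, np.int64(662), np.int64(53), np.int64(26)), (148, np.int64(655), np.int64(53), np.int64(25)), (150, np.int64(647), np.int64(53), np.int64(31)), (152, np.int64(641), np.int64(53), np.int64(27)), (154, np.int64(634), np.int64(53), np.int64(27)), (156, np.int64(628), np.int64(54), np.int64(23)), (158, np.int64(596), np.int64(43), np.int64(198)), (160, np.int64(590), np.int64(43), np.int64(199)), (162, np.int64(587), np.int64(44), np.int64(178)), (164, np.int64(589), np.int64(48), np.int64(119))]
```

View pics/m8.png

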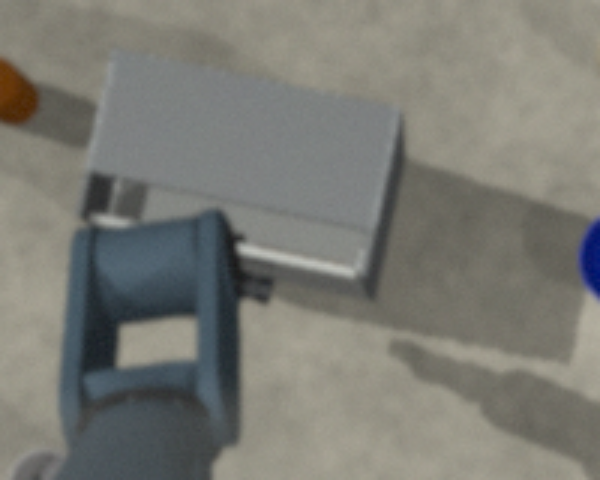

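It's latched, with the rim flush and zero force at the tool. I'll back well off, wait and check.

move_arm:
  targets:
    - [0,-0.5,0,0]
    - [0,-0.7,0,0]
    - [0,-0.8,0,0]
    - [0,-0.8,0,0]
    - [0,-0.8,-0.2,0]
    - [0,-0.8,-0.3,0]
    - [0,-0.8,-0.3,0]
    - [0,0,-0.5,0]
    - [0,0,-0.5,0]
    - [0,0,-0.5,0]
    - [0,0,0,0]
    - [0,0,0,0]
    - [0,0,0,0]
    - [0,0,0,0]

```text
t: 29.33
position: [476.3, 195.2, 213.3]
orientation: [[0.249, 0.961, 0.117], [0.968, -0.249, -0.013], [0.017, 0.117, -0.993]]
contact_force: [0.5, -0.0, 0.7]
width: 0.2
```

```bash
python3 w.py;python3 -c "
from h import *
shot('top','t9.png');shot('side','s9.png')
a=cv2.imread('pics/s9.png')[50:370,100:400];b=cv2.imread('pics/t9.png')[70:270,90:420]
cv2.imwrite('pics/m9.png',np.hstack([cv2.resize(a,(320,340)),cv2.resize(b,(480,340))]))"
```

```text
t 29.3333 pos [476.3 195.2 213.3] unit [-142.    -1.5] w 0.2 q6 -1.1
F unit [0.5 0.1] 0.7 yaw err to y=UX deg -1.5
```

View pics/m9.png

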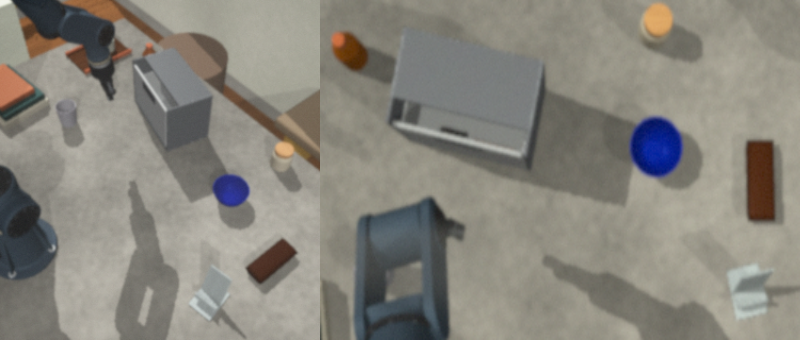

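The bin stays shut and flush with the gripper about 130 mm clear of it. The bowl, phone stand, glasses case and cup look unmoved.

```bash
python3 -c "
from h import *
print(close_job())"
```

```text
the job is handed in; nothing more can be done
None
```

The hairbrush is in the bin, lying lengthwise, and the bin is shut and latched; I handed the job in at about 29.5 s of the 72 s.

- **Opening:** I pressed the panel to its stop at about 9 N. I then backed the fingers off slowly in front of it, so the bin eased out at about 0.4 rad/s to fully open.
- **Brush:** I gripped it by the neck, and it touched the panel lightly (about 7 N) on the way down. The mouth was too narrow for the gripper to reach the bottom, so I let go a few centimetres up. The brush slid down into the bottom corner. The picture afterwards showed it lying lengthwise, clear of the rim.
- **Closing:** I pushed the panel in to a firm stop at about 12 N and let back.

**Last checks:** About 1.2 s after I began backing off, the bin was still shut and flush, and the gripper was about 130 mm clear. The bowl, cup, phone stand and glasses case looked unmoved, though I judged that by eye and did not measure it. I could not see the brush inside the shut bin.

**What disagreed:** The tool drifted up to about 11° off vertical during the moves. While lowering the brush, an 8 mm downward move only produced 0.5 mm, with about 2 N of side force that was probably a finger against the bin's back wall. I released the brush at that height.

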